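Prop the stock chest's lid open on its stay

TASK

Open the lid of the steel chest on the packing bench as far as it goes, swing the stay inside the chest up to its stop, then guide the lid back down gently, without letting it drop, so that it stands half open resting on the tip of the stay. Let go of everything and leave all the other things in the chest and on the bench where they are.

Things in the scene. Friction and masses are not known exactly. Their poses are not given: they have to be found in the camera images.
- chest: Grey steel chest fixed to the bench, 240 (its x) x 360 (y) x 100 mm high, walls 8 mm. Origin: centre of its underside; x from front (robot side) to back (hinge side), z up. Inside, behind the front wall, two fixed black trays 70 mm deep, tops 22 mm below the rim, leave a slot (y = 36 to 64 mm) where the stay lies; behind them it is open.
- lid (a joint): Lid hinge, rad: 0 closed (flat), 1.0 fully open (hard stop). 0.8 kg plate 240 x 360 x 8 mm reaching forward from the hinge, underside on the rim. The hinge is stiff: above about 0.9 the lid stays where it is left, under about 0.75 it falls by itself. Lifting takes about 6 N at the handle. Resting on the raised stay it reads about 0.60.
- lid_hinge (a point): Middle of the lid's hinge line, which runs along the chest's y: 120 mm behind the chest's centre, 100 mm above the bench; this frame turns with the lid. Fully open, the lid leans over the chest, so the stay cannot be reached straight from above, only with the tool tilted forward under the lid (30 to 40 degrees suits).
- lid_handle (a point): Middle of the lid's handle: a round steel bar 10 mm thick, 120 mm long, parallel to the hinge, held 42 mm in front of the lid's front edge by an arm at each end (282 mm from the hinge and 4 mm above the plane of the lid's underside). Moves with the lid; the bar can turn in fingers that grip across it.
- stay (a joint): Pivot of the stay, along the chest's y, rad: 0 lying level (pointing back towards the hinge), 1.22 raised to its hard stop, where it leans 20 degrees from upright towards the hinge. It starts near 0 and is stiff enough to stay at any angle where it is left; 1 to 2 N at its outer end moves it.
- stay_pivot (a point): Pivot point of the stay, inside the front wall: in the chest's frame x = -105 mm, y = +50 mm, z = 82 mm (18 mm below the rim).
- stay_tip (a point): Centre of the rubber ball (12 mm) at the tip of the stay, a straight round steel rod 8 mm thick; 140 mm from the pivot. The outer half of the rod, behind the trays (beyond about 75 mm from the pivot), is free on both sides.
- tape: Bystander: roll of brown tape lying flat in the chest behind the trays, 84 mm across, 24 mm high. Origin: centre of its underside.
- tin: Bystander: flat round polish tin in the chest behind the trays, 60 mm across, 30 mm high. Origin: centre of its underside.
- sprayer: Bystander: clear plastic bottle standing to the right of the chest, 60 mm across, 170 mm high. Origin: centre of its underside.
- shoebox: Bystander: small shoe box to the left of the chest, 200 x 110 x 73 mm (long side along the chest). Origin: centre of its underside.
- brush: Bystander: shoe brush lying on the left of the bench, 150 x 45 x 40 mm. Origin: centre of its underside.
- mug: Bystander: white mug on the right of the bench, 76 mm across, 90 mm high. Origin: centre of its underside.
- hammer: Bystander: hammer lying on the right of the bench. Origin: its underside.

How it is judged:
By the outcome, as a careful person would: the job done as asked, in the order asked, and still so for the second after the job is handed in, with the robot touching nothing.
It also fails if it takes over 70 s, if anything falls off the work surface, if the arm or the gripper's body presses on something with over 40 N, if the wrist force passes 120 N, or if a joint passes its speed limit or range.

ROBOT

A 6-joint arm with a two-finger parallel gripper is mounted at the origin on the work surface. World frame = base frame: x ahead of the robot, y to its left, z up, the work surface at z = 0. Lengths are in mm, angles in degrees, forces in N, time in s.
With the tool pointing down it reaches from about 300 to 750 mm from the base axis. Payload 8.5 kg.
Tool frame: the origin (TCP) lies between the finger pads; the fingertips stand 19 mm ahead of it and the grasp point (between the pads) is the TCP; z points along the fingers, x is the direction in which the jaws open and shut, and the axes are right-handed (so a half turn about z gives the same grasp; the last joint's range is limited). The gripper opens to 88 mm and grips with 3 to 60 N. Pads are 18 mm wide; open, the fingers measure 123 mm over their backs; the gripper's body (75 mm by 187 mm) begins 45 mm behind the grasp point.
Start: joints at [62.091, 21.807, 74.336, -0, 83.858, -12.336], TCP at [147.648, 529.793, 257.748] pointing down, gripper open.
Joint ranges: [-178.18, 178.18], [-50.72, 133.34], [12.68, 142.11], [-81.47, 261.47], [9.98, 163.14], [-165.26, 165.26]. Speed limits (degrees/s): [136.94, 136.94, 180, 180, 180, 180].

INTERFACE

Orientations are given as a 3x3 rotation matrix whose columns are the frame's x, y, z axes.
In Python, from workcell import bot gives the robot as it stands.
- The arm moves only by the tool arm_command, never from a script. Its argument "increments" is a list of rows, each an object with "rotation": the turn, a rotation vector about the tool's x, y, z scaled (see below), a list of three; "delta_pos": the shift along the tool's x, y, z scaled (see below), a list of three; "grip": the closure, from 0 (fully open) to 1 (shut). In form: [{"rotation": [wx, wy, wz], "delta_pos": [tx, ty, tz], "grip": grip}, ...]. A call has 1 to 12 rows; each row is the pose to reach, as a shift and turn from the pose commanded when the call began, along the tool's axes at that moment; what a row does not reach only later rows make up. The controller multiplies each number of a shift by 0.15 m and each number of a turn by 30 degrees. A row lasts 1/8 s, in which the tool goes at most 62.5 mm and 10.7 degrees, less where a joint would pass 70% of its speed; a pose out of reach is approached as far as the arm can. A call with a number of a shift or a turn outside -1 to 1 is refused whole. A call with a gripper value outside its range is refused whole. The fingers move at their own pace and stop on an object; the grip force is fixed at half the most. Time passes only in rows, so rows that repeat a pose let the fingers close. It gives the time, the measured TCP pose, the force and the opening at its end, in the units of the state.
- bot.get_state(): the state, without advancing time (a new reading comes with each control period).
- bot.grab_frame(name): name is "scene" or "side" or "wrist"; returns the picture (384x512x3 uint8, blue, green, red); there is no depth.
- bot.get_calibration(name): a dict with "K" (3x3 intrinsics, pixels), "eye" and "attitude" of the camera in the world. Camera axes: x right, y down, z forward; pixel columns grow to the right and rows downward; lengths in mm; the calibration is good to about 2 mm. A picture is of the moment at which its call begins: read the wrist's pose just before it. get_calibration takes no time and is no camera call; for the wrist camera it gives the pose at the moment of the call.
- bot.finish_job(): hands the job in, once; it reports no verdict.
The state is a dict: "time": time; "joints": joint angles; "qd": joint speeds; "joint_torque": joint torques, N m; "tool_pos": TCP position; "tcp_rot": TCP orientation; "ft_force": force on the tool from outside, world axes, zero at the start; "ft_torque": the same for the moment, N m; "width": opening from 0.0 (shut) to 1.0 (fully open).
Only numpy, scipy, OpenCV 4.12 (cv2) and the standard library are available. Lean on these libraries where they do the work, as an engineer would, in place of code of your own. Each camera call takes 0.05 s, during which the arm holds its last target. There are 200 camera calls.

## Working session

There is one attempt and no reset: what is moved stays moved. The work goes in short steps, Python scripts to look and compute and a tool call to move; the robot and the scene stay as the last step left them, time stands still between calls to the robot, and variables do not carry over. Pictures are saved under pics/ and viewed, about 8 in all and at most 12, crops included, and the job is handed in when it is done.

Besides the shell and the picture viewer there is one more tool, called as name([rows], argument=value, ...), one row to a line, values as JSON. arm_command: Moves the arm, as the interface text tells. Shifts and turns lie within -1 to 1; 1 stands for 0.15 m of shift or 30 degrees of turn. Its arguments: {"type":"object","properties":{"increments":{"type":"array"}},"required":["increments"]}

```bash
mkdir -p pics; ls
python3 - <<'E'
from workcell import bot
import cv2,numpy as np
np.set_printoptions(precision=4,suppress=True)
for n in("scene","side"):
    cv2.imwrite(f"pics/{n}0.png",bot.grab_frame(n)); print(n,bot.get_calibration(n))
s=bot.get_state();print(s['time'],s['tool_pos'],s['tcp_rot'],s['width'],s['ft_force']);print(bot.get_calibration("wrist"))
E
```

```text
pics
scene {'K': array([[405.5744,   0.    , 256.0928],
       [  0.    , 405.5744, 192.9585],
       [  0.    ,   0.    ,   1.    ]]), 'eye': array([1598.5309, -577.9206, 1319.4428]), 'attitude': array([[ 0.4474,  0.6542, -0.6098],
       [ 0.8943, -0.3216,  0.3111],
       [ 0.0074, -0.6846, -0.7289]])}
side {'K': array([[406.058 ,   0.    , 251.0355],
       [  0.    , 406.058 , 195.5175],
       [  0.    ,   0.    ,   1.    ]]), 'eye': array([ -125.6528, -1197.0407,  1105.3926]), 'attitude': array([[ 0.8533, -0.3045,  0.4232],
       [-0.521 , -0.527 ,  0.6714],
       [ 0.0185, -0.7935, -0.6083]])}
0.1 [147.5761 529.6405 257.2482] [[ 0.2685  0.9633 -0.0005]
 [ 0.9633 -0.2685 -0.001 ]
 [-0.0011 -0.0002 -1.    ]] 1.0013350559283292 [-0.0968  0.173  -0.4386]
{'K': array([[331.3053,   0.    , 253.7467],
       [  0.    , 331.3053, 192.5198],
       [  0.    ,   0.    ,   1.    ]]), 'eye': array([ 83.5032, 547.319 , 383.6218]), 'attitude': array([[ 0.2683,  0.9309,  0.2478],
       [ 0.9633, -0.2591, -0.0699],
       [-0.0008,  0.2575, -0.9663]])}
```

View pics/scene0.png

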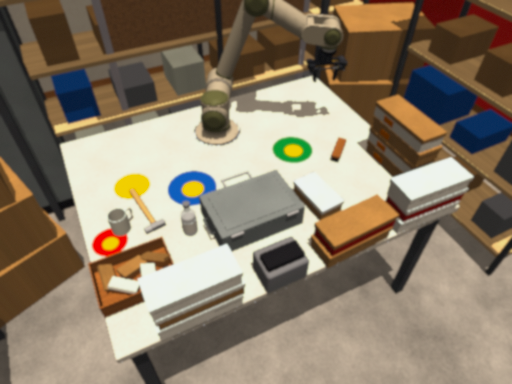

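View pics/side0.png

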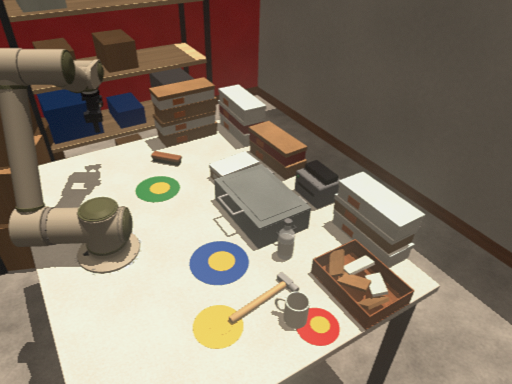

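The scene view shows the closed chest around (250,208) with its handle near (237,180). The side view shows the chest around (262,203) with its handle near (231,205). I'll view enlarged crops to pick corners.

Run:
```python
import cv2,numpy as np
a=cv2.imread("pics/scene0.png")[160:255,185:318];b=cv2.imread("pics/side0.png")[150:250,200:320]
r=lambda i:cv2.resize(i,None,fx=6,fy=6,interpolation=cv2.INTER_CUBIC)
cv2.imwrite("pics/ca.png",r(a));cv2.imwrite("pics/cb.png",r(b))
```

```text
(no output)
```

View pics/ca.png

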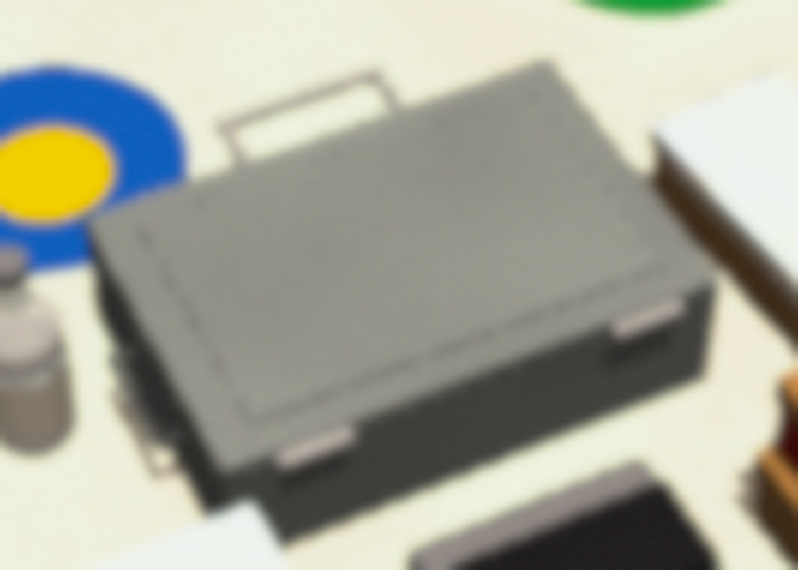

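View pics/cb.png

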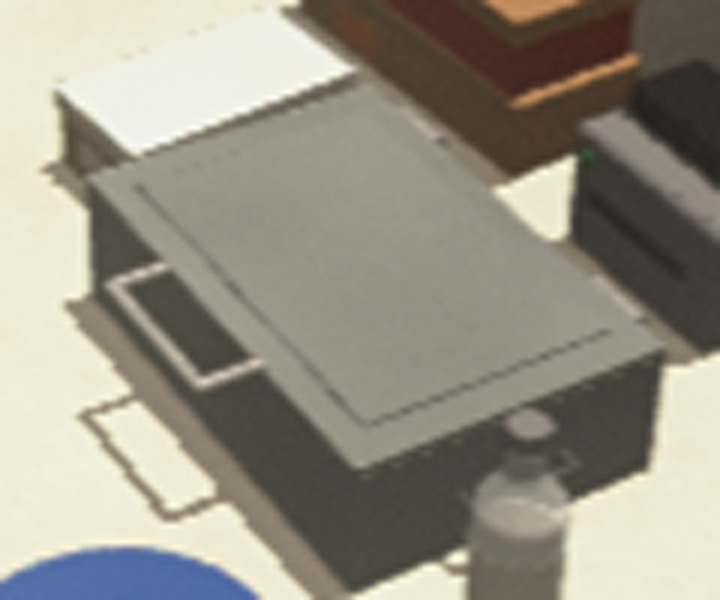

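Both crops show the lid's four corners and both ends of the handle bar. I'll fit the chest pose to these from the two views.

```bash
cat > h.py <<'E'
import numpy as np
from scipy.optimize import least_squares
from scipy.spatial.transform import Rotation as R
from workcell import bot
np.set_printoptions(precision=3,suppress=True)
def proj(c,P):
    p=(np.atleast_2d(P)-c['eye'])@c['attitude']; q=p@c['K'].T; return q[:,:2]/q[:,2:]
def tri(cs,ps):
    return least_squares(lambda X:np.concatenate([(proj(c,X)[0]-p) for c,p in zip(cs,ps)]),[600,0,100]).x
E
python3 - <<'E'
from h import *
cs=[bot.get_calibration(n) for n in("scene","side")]
f=lambda a,o:(np.array(a)+.5)/6-.5+o
A=f([(90,225),(548,60),(715,278),(225,470),(222,127),(378,72)],(185,160))
B=f([(360,468),(92,180),(370,88),(662,350),(203,384),(112,286)],(200,150))
for a,b in zip(A,B):print(tri(cs,(a,b)))
M=np.array([(-120,-180,108),(-120,180,108),(120,180,108),(120,-180,108),(-162,-60,104),(-162,60,104.)])
def w(v):return M@R.from_euler('z',v[2]).as_matrix().T+[v[0],v[1],v[3]]
r=least_squares(lambda v:np.concatenate([(proj(cs[0],w(v))-A).ravel(),(proj(cs[1],w(v))-B).ravel()]),[650,0,0,0],x_scale=[100,100,1,100])
print(r.x,np.degrees(r.x[2]),r.fun.reshape(-1,2))
E
```

```text
[ 498.062 -273.628  102.662]
[495.537  80.193 104.44 ]
[730.005  79.651 105.74 ]
[ 729.993 -274.764  102.885]
[ 453.068 -157.132  104.468]
[451.168 -34.942 103.294]
[613.552 -96.342   0.     -2.962] 0.01803481362171087 [[-0.824 -1.286]
 [ 0.455 -0.592]
 [ 1.379  0.241]
 [ 0.034  0.416]
 [ 0.249 -0.011]
 [-0.241  0.495]
 [-0.307  0.666]
 [-0.828 -0.412]
 [ 0.271 -0.379]
 [ 1.112 -0.429]
 [-0.215  0.946]
 [ 0.291  0.636]]
```

```bash
cat >> h.py <<'E'
def fwd(t): # tool tilted t deg forward, tool x in the xz plane (t=0: x ahead, z down)
    t=np.radians(t); z=np.array([np.sin(t),0,-np.cos(t)]); y=np.array([0,-1.,0]); return np.c_[np.cross(y,z),y,z]
def inc(p0,R0,p,Rt):
    return R.from_matrix(R0.T@Rt).as_rotvec(degrees=True)/30, R0.T@(np.array(p)-p0)/150
def cur():
    s=bot.get_state(); return np.array(s['tool_pos']),np.array(s['tcp_rot']),s
def show(p0,R0,wps):
    for p,Rt in wps:
        a,b=inc(p0,R0,p,Rt); print(p,'rot',a,'pos',b,'!!' if max(abs(np.r_[a,b]))>1 else '')
E
python3 - <<'E'
from h import *
p,Q,s=cur(); T=np.array([452,-96,200.]);R1=fwd(0)
d=R.from_matrix(Q.T@R1).as_rotvec()
for i in range(1,6):
    pn=s['tool_pos']+(T-s['tool_pos'])*i/5; Qn=Q@R.from_rotvec(d*i/5).as_matrix()
    if i==1:pp,QQ=p,Q
    show(pp,QQ,[(pn,Qn)]);pp,QQ=pn,Qn
E
```

```text
[208.461 404.512 245.799] rot [0.    0.    0.496] pos [-0.695  0.615  0.077] 
[269.346 279.384 234.349] rot [0.    0.    0.496] pos [-0.513  0.773  0.077] 
[330.23  154.256 222.899] rot [0.    0.    0.496] pos [-0.298  0.879  0.077] 
[391.115  29.128 211.45 ] rot [0.    0.    0.496] pos [-0.062  0.926  0.076] 
[452. -96. 200.] rot [0.    0.    0.496] pos [0.178 0.91  0.076]
```

arm_command([
  {"rotation": [0, 0, 0.5], "delta_pos": [-0.695, 0.615, 0.08], "grip": 0.62},
  {"rotation": [0, 0, 0.5], "delta_pos": [-0.695, 0.615, 0.08], "grip": 0.62},
  {"rotation": [0, 0, 0.5], "delta_pos": [-0.695, 0.615, 0.08], "grip": 0.62},
])

```text
time: 0.48
tool_pos: [209.1, 402.3, 245.5]
tcp_rot: [[0.511, 0.859, -0.001], [0.859, -0.511, -0.001], [-0.001, -0.0, -1.0]]
ft_force: [-0.4, 0.6, -0.0]
width: 0.683
```

arm_command([
  {"rotation": [0, 0, 0.5], "delta_pos": [-0.51, 0.77, 0.08], "grip": 0.62},
  {"rotation": [0, 0, 0.5], "delta_pos": [-0.51, 0.77, 0.08], "grip": 0.62},
  {"rotation": [0, 0, 0.5], "delta_pos": [-0.51, 0.77, 0.08], "grip": 0.62},
])

```text
time: 0.85
tool_pos: [270.0, 278.4, 233.6]
tcp_rot: [[0.716, 0.698, -0.0], [0.698, -0.716, -0.0], [-0.0, -0.0, -1.0]]
ft_force: [0.1, -0.3, -0.2]
width: 0.381
```

arm_command([
  {"rotation": [0, 0, 0.5], "delta_pos": [-0.3, 0.88, 0.08], "grip": 0.62},
  {"rotation": [0, 0, 0.5], "delta_pos": [-0.3, 0.88, 0.08], "grip": 0.62},
  {"rotation": [0, 0, 0.5], "delta_pos": [-0.3, 0.88, 0.08], "grip": 0.62},
])

```text
time: 1.23
tool_pos: [330.8, 152.6, 221.7]
tcp_rot: [[0.872, 0.489, 0.0], [0.489, -0.872, 0.0], [0.0, 0.0, -1.0]]
ft_force: [-0.1, -0.3, 0.6]
width: 0.377
```

arm_command([
  {"rotation": [0, 0, 0.5], "delta_pos": [-0.06, 0.93, 0.08], "grip": 0.62},
  {"rotation": [0, 0, 0.5], "delta_pos": [-0.06, 0.93, 0.08], "grip": 0.62},
  {"rotation": [0, 0, 0.5], "delta_pos": [-0.06, 0.93, 0.08], "grip": 0.62},
])

```text
time: 1.6
tool_pos: [391.8, 26.5, 209.5]
tcp_rot: [[0.969, 0.247, 0.0], [0.247, -0.969, 0.0], [0.0, -0.0, -1.0]]
ft_force: [-0.0, 1.0, -0.1]
width: 0.376
```

arm_command([
  {"rotation": [0, 0, 0.5], "delta_pos": [0.18, 0.91, 0.08], "grip": 0.62},
  {"rotation": [0, 0, 0.5], "delta_pos": [0.18, 0.91, 0.08], "grip": 0.62},
  {"rotation": [0, 0, 0.5], "delta_pos": [0.18, 0.91, 0.08], "grip": 0.62},
  {"rotation": [0, 0, 0.5], "delta_pos": [0.18, 0.91, 0.08], "grip": 0.62},
])

```text
time: 2.1
tool_pos: [450.4, -96.3, 197.5]
tcp_rot: [[1.0, -0.008, -0.001], [-0.008, -1.0, 0.001], [-0.001, -0.001, -1.0]]
ft_force: [-0.0, -0.1, 0.7]
width: 0.378
```

Run:
```python
from h import *
import cv2
p,Q,s=cur();print(p,Q,s['joints'],s['width'],s['time'])
c=bot.get_calibration("wrist");im=bot.grab_frame("wrist")
for z in(101,104):
  u=proj(c,[[452,-36,z],[452,-156,z],[493.5,-96,z+4]]);print(u)
for q in u: cv2.circle(im,tuple(int(round(v)) for v in q),3,(0,0,255),1)
cv2.imwrite("pics/w1.png",im)
show(p,Q,[((452,-96,103),fwd(0))])
```

```text
[450.369 -96.274 197.468] [[ 1.    -0.008 -0.001]
 [-0.008 -1.     0.001]
 [-0.001 -0.001 -1.   ]] [-26.86   16.353  93.679   0.026  70.028 -26.392] 0.3783184715215791 2.1
[[256.454 113.134]
 [257.432 278.197]
 [317.266 202.301]]
[[256.488 113.249]
 [257.474 280.254]
 [318.082 203.557]]
(452, -96, 103) rot [-0.002  0.001 -0.016] pos [ 0.011 -0.001  0.63 ]
```

View pics/w1.png

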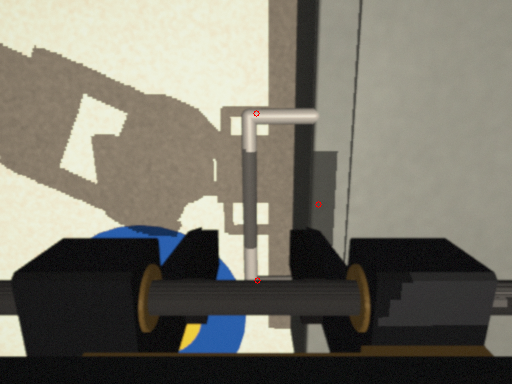

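The wrist view shows the bar upright at column 249, rows 113–280, midway between the fingers (inner edges at 218 and 290), with the lid edge at column 318. The bar is about 4 mm nearer the robot than predicted, so I'll aim for x=448.5.

arm_command([
  {"rotation": [0, 0, -0.016], "delta_pos": [-0.012, 0, 0.35], "grip": 0.62},
  {"rotation": [0, 0, -0.016], "delta_pos": [-0.012, 0, 0.63], "grip": 0.62},
  {"rotation": [0, 0, -0.016], "delta_pos": [-0.012, 0, 0.63], "grip": 0.62},
])

```text
time: 2.52
tool_pos: [447.0, -94.9, 102.1]
tcp_rot: [[1.0, 0.001, -0.005], [0.001, -1.0, 0.003], [-0.005, -0.003, -1.0]]
ft_force: [1.1, 0.6, 0.7]
width: 0.379
```

arm_command([
  {"rotation": [0, 0, 0], "delta_pos": [0, 0, 0], "grip": 1},
  {"rotation": [0, 0, 0], "delta_pos": [0, 0, 0], "grip": 1},
  {"rotation": [0, 0, 0], "delta_pos": [0, 0, 0], "grip": 1},
  {"rotation": [0, 0, 0], "delta_pos": [0, 0, 0], "grip": 1},
])

```text
time: 3.02
tool_pos: [447.4, -97.0, 104.4]
tcp_rot: [[1.0, -0.001, -0.001], [-0.001, -1.0, -0.0], [-0.001, 0.0, -1.0]]
ft_force: [-8.0, -0.3, 9.2]
width: 0.095
```

```bash
cat >> h.py <<'E'
H=np.array([729.,-96.5,100.4])
def bar(th): return H+[-282*np.cos(th)+4*np.sin(th),0,282*np.sin(th)+4*np.cos(th)]
E
python3 - <<'E'
from h import *
p,Q,s=cur(); print(p,s['joints'])
show(p,fwd(0),[(bar(t)-bar(0)+p,fwd(33*t)) for t in np.arange(.05,.51,.05)])
E
```

```text
[447.446 -97.024 104.411] [-27.076  23.677 101.555  -0.069  54.827 -26.971]
[447.998 -97.024 118.5  ] rot [0.    0.055 0.   ] pos [ 0.004  0.    -0.094] 
[449.254 -97.024 132.544] rot [0.   0.11 0.  ] pos [ 0.012  0.    -0.188] 
[451.21  -97.024 146.508] rot [0.    0.165 0.   ] pos [ 0.025  0.    -0.281] 
[453.862 -97.024 160.356] rot [0.   0.22 0.  ] pos [ 0.043  0.    -0.373] 
[457.202 -97.024 174.055] rot [0.    0.275 0.   ] pos [ 0.065  0.    -0.464] 
[461.223 -97.024 187.569] rot [0.   0.33 0.  ] pos [ 0.092  0.    -0.554] 
[465.914 -97.024 200.866] rot [0.    0.385 0.   ] pos [ 0.123  0.    -0.643] 
[471.264 -97.024 213.911] rot [0.   0.44 0.  ] pos [ 0.159  0.    -0.73 ] 
[477.26  -97.024 226.673] rot [0.    0.495 0.   ] pos [ 0.199  0.    -0.815] 
[483.885 -97.024 239.12 ] rot [0.   0.55 0.  ] pos [ 0.243  0.    -0.898]
```

arm_command([
  {"rotation": [0, 0.055, 0], "delta_pos": [0.004, 0, -0.094], "grip": 1},
  {"rotation": [0, 0.11, 0], "delta_pos": [0.012, 0, -0.188], "grip": 1},
  {"rotation": [0, 0.165, 0], "delta_pos": [0.025, 0, -0.281], "grip": 1},
  {"rotation": [0, 0.22, 0], "delta_pos": [0.043, 0, -0.373], "grip": 1},
  {"rotation": [0, 0.275, 0], "delta_pos": [0.065, 0, -0.464], "grip": 1},
  {"rotation": [0, 0.33, 0], "delta_pos": [0.092, 0, -0.554], "grip": 1},
  {"rotation": [0, 0.385, 0], "delta_pos": [0.123, 0, -0.643], "grip": 1},
  {"rotation": [0, 0.44, 0], "delta_pos": [0.159, 0, -0.73], "grip": 1},
  {"rotation": [0, 0.495, 0], "delta_pos": [0.199, 0, -0.815], "grip": 1},
  {"rotation": [0, 0.55, 0], "delta_pos": [0.243, 0, -0.898], "grip": 1},
])

```text
time: 4.28
tool_pos: [486.1, -97.0, 238.8]
tcp_rot: [[0.958, -0.002, 0.288], [-0.002, -1.0, 0.0], [0.288, -0.001, -0.958]]
ft_force: [11.9, 3.6, -13.7]
width: 0.087
```

Run:
```python
from h import *
p,Q,s=cur(); print(p,s['joints'],s['ft_force'],s['width'],np.degrees(np.arctan2(Q[0,2],-Q[2,2])))
d=p-H;print(np.hypot(d[0],d[2]),np.arctan2(d[2],-d[0])-4/282)
show(bar(.5),fwd(16.5),[(bar(t),fwd(33*t)) for t in np.arange(.55,1.04,.05)])
```

```text
[486.1   -97.034 238.796] [-28.855  11.388  94.766   9.285  59.436 -32.469] [ 11.942   3.638 -13.681] 0.08718164369954799 16.723798801047334
279.5599509145026 0.5037080639356487
[490.679 -96.5   251.208] rot [0.    0.055 0.   ] pos [ 0.069  0.    -0.064] 
[498.514 -96.5   262.931] rot [0.   0.11 0.  ] pos [ 0.141  0.    -0.124] 
[506.925 -96.5   274.247] rot [0.    0.165 0.   ] pos [ 0.217  0.    -0.18 ] 
[515.891 -96.5   285.129] rot [0.   0.22 0.  ] pos [ 0.295  0.    -0.233] 
[525.39  -96.5   295.549] rot [0.    0.275 0.   ] pos [ 0.375  0.    -0.281] 
[535.398 -96.5   305.481] rot [0.   0.33 0.  ] pos [ 0.458  0.    -0.326] 
[545.89  -96.5   314.901] rot [0.    0.385 0.   ] pos [ 0.543  0.    -0.366] 
[556.839 -96.5   323.785] rot [0.   0.44 0.  ] pos [ 0.63   0.    -0.402] 
[568.219 -96.5   332.11 ] rot [0.    0.495 0.   ] pos [ 0.718  0.    -0.434] 
[580.001 -96.5   339.856] rot [0.   0.55 0.  ] pos [ 0.808  0.    -0.461]
```

arm_command([
  {"rotation": [0, 0.055, 0], "delta_pos": [0.08, 0, -0.06], "grip": 1},
  {"rotation": [0, 0.11, 0], "delta_pos": [0.155, 0, -0.12], "grip": 1},
  {"rotation": [0, 0.165, 0], "delta_pos": [0.232, 0, -0.176], "grip": 1},
  {"rotation": [0, 0.22, 0], "delta_pos": [0.31, 0, -0.229], "grip": 1},
  {"rotation": [0, 0.275, 0], "delta_pos": [0.39, 0, -0.277], "grip": 1},
  {"rotation": [0, 0.33, 0], "delta_pos": [0.473, 0, -0.322], "grip": 1},
  {"rotation": [0, 0.385, 0], "delta_pos": [0.558, 0, -0.362], "grip": 1},
  {"rotation": [0, 0.44, 0], "delta_pos": [0.645, 0, -0.398], "grip": 1},
  {"rotation": [0, 0.495, 0], "delta_pos": [0.733, 0, -0.43], "grip": 1},
  {"rotation": [0, 0.55, 0], "delta_pos": [0.823, 0, -0.457], "grip": 1},
  {"rotation": [0, 0.55, 0], "delta_pos": [0.835, 0, -0.462], "grip": 1},
])

```text
time: 5.65
tool_pos: [582.3, -97.1, 337.2]
tcp_rot: [[0.845, -0.0, 0.535], [-0.001, -1.0, 0.0], [0.535, -0.001, -0.845]]
ft_force: [-26.4, -2.6, -14.6]
width: 0.087
```

Run:
```python
from h import *
import cv2
p,Q,s=cur(); print(p,s['joints'],s['ft_force'],s['width'],np.degrees(np.arctan2(Q[0,2],-Q[2,2])))
for hx in(729,731.5):
  d=p-H-[hx-729,0,0];print(np.hypot(d[0],d[2]),np.arctan2(d[2],-d[0])-4/282)
```

```text
[582.298 -97.136 337.166] [-26.483  11.792  81.585  16.34   58.151 -31.575] [-26.427  -2.597 -14.632] 0.0873627926263622 32.349072938509316
278.5310332207193 1.0018977246790846
279.8558530280853 0.9943040013046429
```

The lid is against its stop at about 1.0. Next I release, retreat and turn the tool towards the stay.

```bash
cat >> h.py <<'E'
H=np.array([731.,-96.5,99.])   # refined
C=H-[120,0,99]                 # chest origin
def tl(t,yaw): # tilt t forward, then roll yaw deg about the tool axis (90: jaws along +y)
    return fwd(t)@R.from_euler('z',-yaw,degrees=True).as_matrix()
def chain(p,Q,wps):
    for a,b in wps: show(p,Q,[(a,b)]); p,Q=np.array(a,float),b
E
python3 - <<'E'
from h import *
p,Q,s=cur(); print(tl(35,90))
z=Q[:,2]
chain(p,Q,[(p-z*70,Q),((490,-80,350),tl(33,29)),((480,-60,300),tl(35,58)),((490,-46,270),tl(35,87)),((560,-46.5,170),tl(35,90))])
E
```

```text
[[ 0.     0.819  0.574]
 [ 1.    -0.     0.   ]
 [ 0.     0.574 -0.819]]
[544.842 -97.165 396.302] rot [0. 0. 0.] pos [-0.     0.    -0.467] 
(490, -80, 350) rot [-0.006  0.021 -0.968] pos [-0.474 -0.114  0.065] 
(480, -60, 300) rot [-0.046  0.049 -0.967] pos [-0.143 -0.232  0.243] 
(490, -46, 270) rot [-0.    -0.    -0.967] pos [ 0.047 -0.1    0.202] 
(560, -46.5, 170) rot [-0.   0.  -0.1] pos [-0.003  0.     0.814]
```

arm_command([
  {"rotation": [0, 0, 0], "delta_pos": [-0.02, 0, 0], "grip": 0.5},
  {"rotation": [0, 0, 0], "delta_pos": [-0.02, 0, 0], "grip": 0.5},
  {"rotation": [0, 0, 0], "delta_pos": [-0.02, 0, 0], "grip": 0.5},
  {"rotation": [0, 0, 0], "delta_pos": [-0.02, 0, -0.1], "grip": 0.5},
  {"rotation": [0, 0, 0], "delta_pos": [-0.02, 0, -0.28], "grip": 0.5},
  {"rotation": [0, 0, 0], "delta_pos": [-0.02, 0, -0.47], "grip": 0.5},
])

```text
time: 6.4
tool_pos: [543.7, -97.2, 399.4]
tcp_rot: [[0.838, -0.002, 0.546], [-0.001, -1.0, -0.001], [0.546, 0.001, -0.838]]
ft_force: [0.2, 0.2, 0.3]
width: 0.497
```

arm_command([
  {"rotation": [0, 0.02, -0.4], "delta_pos": [-0.25, -0.05, 0.03], "grip": 0.43},
  {"rotation": [0, 0.02, -0.7], "delta_pos": [-0.474, -0.114, 0.065], "grip": 0.43},
  {"rotation": [0, 0.02, -0.97], "delta_pos": [-0.474, -0.114, 0.065], "grip": 0.43},
])

```text
time: 6.78
tool_pos: [488.2, -79.3, 350.6]
tcp_rot: [[0.726, 0.409, 0.553], [0.489, -0.872, 0.002], [0.483, 0.269, -0.833]]
ft_force: [0.4, 0.4, 0.8]
width: 0.568
```

arm_command([
  {"rotation": [-0.046, 0.05, -0.97], "delta_pos": [-0.143, -0.23, 0.24], "grip": 0.43},
  {"rotation": [-0.046, 0.05, -0.97], "delta_pos": [-0.143, -0.23, 0.24], "grip": 0.43},
  {"rotation": [-0.046, 0.05, -0.97], "delta_pos": [-0.143, -0.23, 0.24], "grip": 0.43},
])

```text
time: 7.15
tool_pos: [480.2, -60.1, 301.9]
tcp_rot: [[0.424, 0.693, 0.583], [0.852, -0.523, 0.002], [0.307, 0.496, -0.812]]
ft_force: [0.1, -0.1, 0.9]
width: 0.571
```

arm_command([
  {"rotation": [0, 0, -0.97], "delta_pos": [0.047, -0.1, 0.2], "grip": 0.43},
  {"rotation": [0, 0, -0.97], "delta_pos": [0.047, -0.1, 0.2], "grip": 0.43},
  {"rotation": [0, 0, -0.97], "delta_pos": [0.047, -0.1, 0.2], "grip": 0.43},
  {"rotation": [0, 0, -0.97], "delta_pos": [0.047, -0.1, 0.2], "grip": 0.43},
])

```text
time: 7.65
tool_pos: [490.6, -46.4, 272.5]
tcp_rot: [[0.039, 0.811, 0.584], [0.999, -0.049, 0.002], [0.03, 0.583, -0.812]]
ft_force: [-0.1, 1.5, -0.1]
width: 0.574
```

Run:
```python
from h import *
import cv2
p,Q,s=cur();print(p,Q,s['joints'],s['width'],s['time'],s['ft_force'])
c=bot.get_calibration("wrist");im=bot.grab_frame("wrist")
P=C+[[-105,50,82],[35,50,82],[10,50,82],[-120,180,100],[-120,-180,100]]
u=proj(c,P);print(u)
for q in u:
  if abs(q).max()<2000: cv2.circle(im,tuple(int(round(v)) for v in q),3,(0,0,255),1)
cv2.imwrite("pics/w2.png",im)
g=bot.grab_frame("side");cs=bot.get_calibration("side");cv2.imwrite("pics/s2.png",g)
chain(p,Q,[((560,-46.5,170),tl(35,90))])
```

```text
[490.64  -46.42  272.471] [[ 0.039  0.811  0.584]
 [ 0.999 -0.049  0.002]
 [ 0.03   0.583 -0.812]] [ -26.608    3.94   103.956   23.222   41.814 -127.057] 0.574320231606476 7.65 [-0.055  1.502 -0.097]
[[247.477  64.112]
 [253.993 177.762]
 [253.115 162.46 ]
 [420.211  48.997]
 [-55.158  74.007]]
(560, -46.5, 170) rot [ 0.023 -0.004 -0.094] pos [-0.003 -0.023  0.825]
```

View pics/w2.png

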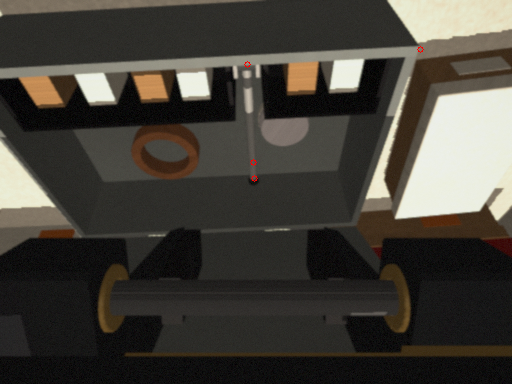

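The wrist view shows the stay with its pivot near (247,68) and tip at (253,179), matching the model within about 1 px (predicted 254,178). The tape is at (165,151) and the tin at (284,125), both well below the finger height.

arm_command([
  {"rotation": [0.02, 0, -0.09], "delta_pos": [-0.002, -0.012, 0.41], "grip": 0.43},
  {"rotation": [0.02, 0, -0.09], "delta_pos": [-0.003, -0.023, 0.825], "grip": 0.43},
  {"rotation": [0.02, 0, -0.09], "delta_pos": [-0.003, -0.023, 0.825], "grip": 0.43},
  {"rotation": [0.02, 0, -0.09], "delta_pos": [-0.003, -0.023, 0.825], "grip": 0.43},
])

```text
time: 8.25
tool_pos: [559.6, -46.4, 170.0]
tcp_rot: [[0.0, 0.818, 0.575], [1.0, -0.002, 0.002], [0.003, 0.575, -0.818]]
ft_force: [-0.0, -0.2, -0.5]
width: 0.571
```

Run:
```python
from h import *
p,Q,s=cur();print(p,Q,s['joints'],s['width'],s['time'],s['ft_force'])
chain(p,Q,[((621,-46.5,81.5),tl(35,90))])
P=C+[-105,50,82]
R0=tl(35,90);st=lambda a:P+115*np.array([np.cos(a),0,np.sin(a)])
show(st(0),R0,[(st(a),R0) for a in np.r_[np.arange(.12,1.21,.12),1.23,1.25]])
```

```text
[559.599 -46.362 170.023] [[ 0.     0.818  0.575]
 [ 1.    -0.002  0.002]
 [ 0.003  0.575 -0.818]] [ -22.152   19.13   104.102   29.086   26.752 -134.733] 0.5711591711331889 8.25 [-0.03  -0.243 -0.537]
(621, -46.5, 81.5) rot [ 0.002 -0.004 -0.004] pos [-0.003 -0.004  0.718] 
[620.173 -46.5    95.767] rot [0. 0. 0.] pos [ 0.     0.048 -0.078] 
[617.704 -46.5   109.336] rot [0. 0. 0.] pos [ 0.     0.087 -0.162] 
[613.628 -46.5   122.512] rot [0. 0. 0.] pos [ 0.     0.115 -0.249] 
[608.004 -46.5   135.105] rot [0. 0. 0.] pos [ 0.     0.132 -0.34 ] 
[600.914 -46.5   146.934] rot [0. 0. 0.] pos [ 0.     0.139 -0.431] 
[592.458 -46.5   157.829] rot [0. 0. 0.] pos [ 0.     0.134 -0.523] 
[582.758 -46.5   167.634] rot [0. 0. 0.] pos [ 0.     0.119 -0.614] 
[571.955 -46.5   176.207] rot [0. 0. 0.] pos [ 0.     0.092 -0.702] 
[560.203 -46.5   183.425] rot [0. 0. 0.] pos [ 0.     0.056 -0.786] 
[547.671 -46.5   189.184] rot [0. 0. 0.] pos [ 0.     0.009 -0.866] 
[544.437 -46.5   190.386] rot [0. 0. 0.] pos [-0.    -0.004 -0.885] 
[542.262 -46.5   191.133] rot [0. 0. 0.] pos [-0.    -0.013 -0.897]
```

arm_command([
  {"rotation": [0, 0, 0], "delta_pos": [0, -0.002, 0.25], "grip": 0.43},
  {"rotation": [0, 0, 0], "delta_pos": [-0.003, -0.004, 0.5], "grip": 0.43},
  {"rotation": [0, 0, 0], "delta_pos": [-0.003, -0.004, 0.72], "grip": 0.43},
  {"rotation": [0, 0, 0], "delta_pos": [-0.003, -0.004, 0.72], "grip": 0.43},
  {"rotation": [0, 0, 0], "delta_pos": [-0.003, -0.004, 0.72], "grip": 0.43},
])

```text
time: 8.88
tool_pos: [620.9, -46.7, 82.5]
tcp_rot: [[-0.0, 0.817, 0.576], [1.0, -0.001, 0.002], [0.002, 0.576, -0.817]]
ft_force: [0.8, 0.6, 0.1]
width: 0.571
```

Run:
```python
from h import *
import cv2
p,Q,s=cur();print(p,Q[:,2],s['joints'],s['width'],s['time'],s['ft_force'])
cv2.imwrite("pics/w3.png",bot.grab_frame("wrist"))
```

```text
[620.946 -46.662  82.491] [ 0.576  0.002 -0.817] [ -19.383   32.262  100.225   39.23    17.756 -143.853] 0.5706209978075446 8.875 [0.819 0.551 0.103]
```

View pics/w3.png

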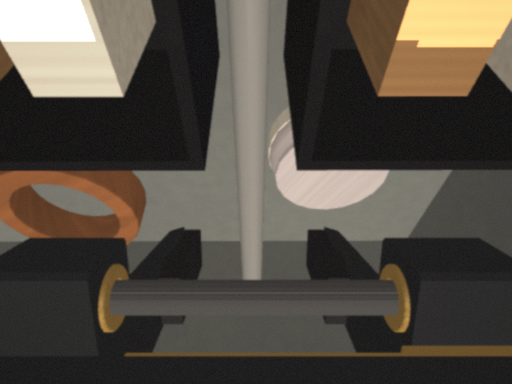

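The rod runs at column 250, centred between the fingers (inner edges at 200 and 308). I'll close, then swing the stay along its arc.

arm_command([
  {"rotation": [0, 0, 0], "delta_pos": [0, 0, 0], "grip": 1},
  {"rotation": [0, 0, 0], "delta_pos": [0, 0, 0], "grip": 1},
  {"rotation": [0, 0, 0], "delta_pos": [0, 0, 0], "grip": 1},
  {"rotation": [0, 0, 0], "delta_pos": [0, 0, 0], "grip": 1},
  {"rotation": [0, 0, 0], "delta_pos": [0, 0, 0], "grip": 1},
])

```text
time: 9.55
tool_pos: [621.2, -47.4, 79.9]
tcp_rot: [[0.001, 0.819, 0.574], [1.0, -0.002, 0.001], [0.001, 0.574, -0.819]]
ft_force: [-2.7, -5.9, 0.1]
width: 0.053
```

arm_command([
  {"rotation": [0, 0, 0], "delta_pos": [0, 0.048, -0.078], "grip": 1},
  {"rotation": [0, 0, 0], "delta_pos": [0, 0.087, -0.162], "grip": 1},
  {"rotation": [0, 0, 0], "delta_pos": [0, 0.115, -0.249], "grip": 1},
  {"rotation": [0, 0, 0], "delta_pos": [0, 0.132, -0.34], "grip": 1},
  {"rotation": [0, 0, 0], "delta_pos": [0, 0.139, -0.431], "grip": 1},
])

```text
time: 10.18
tool_pos: [599.9, -47.4, 143.8]
tcp_rot: [[0.0, 0.821, 0.571], [1.0, -0.002, 0.002], [0.003, 0.571, -0.821]]
ft_force: [-4.5, -8.6, -7.1]
width: 0.047
```

arm_command([
  {"rotation": [0, 0, 0], "delta_pos": [0, -0.005, -0.092], "grip": 1},
  {"rotation": [0, 0, 0], "delta_pos": [0, -0.02, -0.183], "grip": 1},
  {"rotation": [0, 0, 0], "delta_pos": [0, -0.047, -0.271], "grip": 1},
  {"rotation": [0, 0, 0], "delta_pos": [0, -0.083, -0.355], "grip": 1},
  {"rotation": [0, 0, 0], "delta_pos": [0, -0.13, -0.435], "grip": 1},
  {"rotation": [0, 0, 0], "delta_pos": [0, -0.143, -0.454], "grip": 1},
  {"rotation": [0, 0, 0], "delta_pos": [0, -0.152, -0.466], "grip": 1},
])

```text
time: 11.05
tool_pos: [544.5, -47.7, 187.0]
tcp_rot: [[0.002, 0.819, 0.573], [1.0, -0.004, 0.002], [0.004, 0.573, -0.819]]
ft_force: [47.6, 1.1, -41.5]
width: 0.048
```

Run:
```python
from h import *
import cv2
p,Q,s=cur();print(p,Q[:,2],s['joints'],s['width'],s['time'],s['ft_force'])
d=p-(C+[-105,50,82]);print(np.hypot(d[0],d[2]),np.arctan2(d[2],d[0]))
```

```text
[544.458 -47.716 186.976] [ 0.573  0.002 -0.819] [ -23.126   16.282  104.806   27.839   29.089 -133.864] 0.04790896932252373 11.05 [ 47.551   1.113 -41.547]
111.7987542970879 1.2196270672455531
```

The stay is at its stop (1.22, with a reaction force). I'll open the fingers and retreat along the tool axis.

arm_command([
  {"rotation": [0, 0, 0], "delta_pos": [0, 0.01, 0.01], "grip": 1},
  {"rotation": [0, 0, 0], "delta_pos": [0, 0.01, 0.01], "grip": 0.45},
  {"rotation": [0, 0, 0], "delta_pos": [0, 0.01, 0.01], "grip": 0.45},
  {"rotation": [0, 0, 0], "delta_pos": [0, 0.01, 0.01], "grip": 0.45},
  {"rotation": [0, 0, 0], "delta_pos": [0, 0.01, 0.01], "grip": 0.45},
  {"rotation": [0, 0, 0], "delta_pos": [0, 0, -0.15], "grip": 0.45},
  {"rotation": [0, 0, 0], "delta_pos": [0, 0, -0.4], "grip": 0.45},
  {"rotation": [0, 0, 0], "delta_pos": [0, 0, -0.75], "grip": 0.45},
  {"rotation": [0, 0, 0], "delta_pos": [0, 0, -0.75], "grip": 0.45},
])

```text
time: 12.18
tool_pos: [477.3, -47.3, 284.4]
tcp_rot: [[0.0, 0.816, 0.578], [1.0, -0.0, -0.0], [-0.0, 0.578, -0.816]]
ft_force: [0.2, -0.0, -0.4]
width: 0.552
```

Run:
```python
from h import *
import cv2
p,Q,s=cur();print(p,Q[:,2],s['joints'],s['width'],s['time'],s['ft_force'])
c=bot.get_calibration("wrist");im=bot.grab_frame("wrist")
P=C+[-105,50,82]
for a in(1.0,1.1,1.22):
  u=proj(c,[P+140*np.array([np.cos(a),0,np.sin(a)])]);print(a,u)
lh=lambda th:H+[-282*np.cos(th)+4*np.sin(th),0,282*np.sin(th)+4*np.cos(th)]
side=bot.get_calibration("side");g=bot.grab_frame("side")
for th in(.9,.95,1.0):print(th,proj(side,lh(th)+[[0,-60,0],[0,60,0]]))
cv2.imwrite("pics/m4.png",np.hstack([im[:,:400],cv2.resize(g[70:262,150:350],None,fx=2,fy=2)]))
tr=[(440,-60,330),(470,-85,400),(510,-110,430),(lh(1.0)+[0,-15,0]-fwd(33)[:,2]*80)]
chain(p,Q,list(zip(tr,[tl(35,61),tl(34,32),tl(33,3),tl(33,0)]))+[(lh(1.0)+[0,-15,0],fwd(33))])
```

```text
[477.308 -47.257 284.397] [ 0.578 -0.    -0.816] [ -27.615    1.764  103.924   22.486   44.437 -129.571] 0.5517546255177134 12.175 [ 0.188 -0.03  -0.38 ]
1.0 [[254.75  232.994]]
1.1 [[254.803 232.076]]
1.22 [[254.873 228.332]]
0.9 [[258.643 157.957]
 [241.817 143.299]]
0.95 [[261.38  155.158]
 [244.408 140.644]]
1.0 [[264.205 152.467]
 [247.089 138.095]]
(440, -60, 330) rot [ 0.011 -0.002  0.966] pos [-0.085 -0.027 -0.392] 
(470, -85, 400) rot [ 0.024 -0.023  0.967] pos [ 0.063  0.458 -0.268] 
(510, -110, 430) rot [ 0.01  -0.032  0.967] pos [ 0.194  0.318 -0.017] 
[ 538.43 -111.5   405.55] rot [-0.   0.   0.1] pos [0.07  0.014 0.24 ] 
[ 582.001 -111.5    338.456] rot [0. 0. 0.] pos [-0.     0.     0.533]
```

View pics/m4.png

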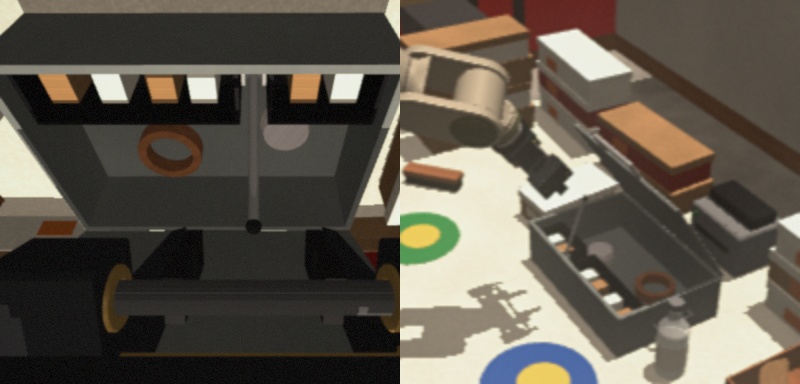

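The wrist view puts the stay tip at (253,227), which matches 1.22 rad (predicted row 228). In the side crop the stay stands up and the lid is fully open. Next I go back to the handle.

arm_command([
  {"rotation": [0.01, 0, 0.4], "delta_pos": [-0.085, -0.03, -0.39], "grip": 0.5},
  {"rotation": [0.01, 0, 0.75], "delta_pos": [-0.085, -0.03, -0.39], "grip": 0.5},
  {"rotation": [0.01, 0, 0.966], "delta_pos": [-0.085, -0.03, -0.39], "grip": 0.5},
])

```text
time: 12.65
tool_pos: [440.8, -60.3, 325.6]
tcp_rot: [[0.402, 0.718, 0.568], [0.871, -0.491, 0.004], [0.282, 0.493, -0.823]]
ft_force: [0.4, 0.4, -0.0]
width: 0.502
```

arm_command([
  {"rotation": [0.02, -0.02, 0.4], "delta_pos": [0.06, 0.46, -0.27], "grip": 0.5},
  {"rotation": [0.02, -0.02, 0.75], "delta_pos": [0.06, 0.46, -0.27], "grip": 0.5},
  {"rotation": [0.02, -0.02, 0.966], "delta_pos": [0.06, 0.46, -0.27], "grip": 0.5},
])

```text
time: 13.02
tool_pos: [472.1, -86.5, 396.1]
tcp_rot: [[0.706, 0.438, 0.557], [0.525, -0.851, 0.004], [0.476, 0.289, -0.831]]
ft_force: [-0.7, 0.3, 0.1]
width: 0.495
```

arm_command([
  {"rotation": [0.01, -0.03, 0.4], "delta_pos": [0.19, 0.32, -0.02], "grip": 0.6},
  {"rotation": [0.01, -0.03, 0.75], "delta_pos": [0.19, 0.32, -0.02], "grip": 0.6},
  {"rotation": [0.01, -0.03, 0.966], "delta_pos": [0.19, 0.32, -0.02], "grip": 0.6},
  {"rotation": [0.01, -0.03, 0.966], "delta_pos": [0.19, 0.32, -0.02], "grip": 0.6},
])

```text
time: 13.52
tool_pos: [511.0, -111.6, 425.0]
tcp_rot: [[0.839, 0.047, 0.542], [0.053, -0.999, 0.005], [0.541, 0.024, -0.841]]
ft_force: [0.5, -0.2, -0.1]
width: 0.398
```

Run:
```python
from h import *
import cv2
p,Q,s=cur();print(p,Q[:,2],s['joints'],s['width'],s['time'])
lh=lambda th:H+[-282*np.cos(th)+4*np.sin(th),0,282*np.sin(th)+4*np.cos(th)]
chain(p,Q,[((541,-111.5,402.5),fwd(33))])
chain(p,Q,[((582.8,-111.5,337.8),fwd(33))])
```

```text
[ 510.961 -111.611  424.953] [ 0.542  0.005 -0.841] [-33.3     2.338  78.774  18.539  71.669 -37.995] 0.3977871569030569 13.525
(541, -111.5, 402.5) rot [-0.01   0.007  0.101] pos [0.087 0.005 0.234] 
(582.8, -111.5, 337.8) rot [-0.01   0.007  0.101] pos [0.088 0.008 0.748]
```

arm_command([
  {"rotation": [-0.01, 0.007, 0.1], "delta_pos": [0.087, 0.005, 0.2], "grip": 0.6},
  {"rotation": [-0.01, 0.007, 0.1], "delta_pos": [0.087, 0.005, 0.234], "grip": 0.6},
  {"rotation": [-0.01, 0.007, 0.1], "delta_pos": [0.088, 0.006, 0.4], "grip": 0.6},
  {"rotation": [-0.01, 0.007, 0.1], "delta_pos": [0.088, 0.007, 0.6], "grip": 0.6},
  {"rotation": [-0.01, 0.007, 0.1], "delta_pos": [0.088, 0.008, 0.745], "grip": 0.6},
  {"rotation": [-0.01, 0.007, 0.1], "delta_pos": [0.088, 0.008, 0.745], "grip": 0.6},
])

```text
time: 14.28
tool_pos: [582.0, -111.3, 338.5]
tcp_rot: [[0.839, 0.001, 0.544], [0.002, -1.0, 0.0], [0.544, 0.001, -0.839]]
ft_force: [-0.0, -0.5, -0.4]
width: 0.402
```

arm_command([
  {"rotation": [0, 0, 0], "delta_pos": [0, 0, 0], "grip": 1},
  {"rotation": [0, 0, 0], "delta_pos": [0, 0, 0], "grip": 1},
  {"rotation": [0, 0, 0], "delta_pos": [0, 0, 0], "grip": 1},
  {"rotation": [0, 0, 0], "delta_pos": [0, 0, 0], "grip": 1},
])

```text
time: 14.78
tool_pos: [580.5, -111.5, 339.6]
tcp_rot: [[0.839, -0.0, 0.543], [0.001, -1.0, -0.001], [0.543, 0.002, -0.839]]
ft_force: [-13.0, -1.5, 1.9]
width: 0.092
```

Run:
```python
from h import *
p,Q,s=cur();print(p,Q[:,2],s['width'],s['time'],s['ft_force'])
lh=lambda th:H+[-282*np.cos(th)+4*np.sin(th),0,282*np.sin(th)+4*np.cos(th)]
g=lambda th:p+lh(th)-lh(1.)
show(p,fwd(33),[(g(t),fwd(33*t)) for t in np.arange(.96,.67,-.03)])
```

```text
[ 580.466 -111.475  339.621] [ 0.543 -0.001 -0.839] 0.09205945083694164 14.775 [-13.027  -1.475   1.936]
[ 571.009 -111.475  333.471] rot [ 0.    -0.044  0.   ] pos [-0.075  0.     0.   ] 
[ 564.082 -111.475  328.613] rot [ 0.    -0.077  0.   ] pos [-0.132  0.     0.002] 
[ 557.304 -111.475  323.55 ] rot [ 0.   -0.11  0.  ] pos [-0.188  0.     0.006] 
[ 550.681 -111.475  318.285] rot [ 0.    -0.143  0.   ] pos [-0.244  0.     0.011] 
[ 544.219 -111.475  312.824] rot [ 0.    -0.176  0.   ] pos [-0.3    0.     0.018] 
[ 537.924 -111.475  307.172] rot [ 0.    -0.209  0.   ] pos [-0.356  0.     0.027] 
[ 531.801 -111.475  301.334] rot [ 0.    -0.242  0.   ] pos [-0.411  0.     0.037] 
[ 525.855 -111.475  295.314] rot [ 0.    -0.275  0.   ] pos [-0.466  0.     0.049] 
[ 520.093 -111.475  289.119] rot [ 0.    -0.308  0.   ] pos [-0.521  0.     0.063] 
[ 514.52  -111.475  282.754] rot [ 0.    -0.341  0.   ] pos [-0.575  0.     0.079]
```

arm_command([
  {"rotation": [0, -0.044, 0], "delta_pos": [-0.075, 0, 0], "grip": 1},
  {"rotation": [0, -0.077, 0], "delta_pos": [-0.132, 0, 0.002], "grip": 1},
  {"rotation": [0, -0.11, 0], "delta_pos": [-0.188, 0, 0.006], "grip": 1},
  {"rotation": [0, -0.143, 0], "delta_pos": [-0.244, 0, 0.011], "grip": 1},
  {"rotation": [0, -0.176, 0], "delta_pos": [-0.3, 0, 0.018], "grip": 1},
  {"rotation": [0, -0.209, 0], "delta_pos": [-0.356, 0, 0.027], "grip": 1},
  {"rotation": [0, -0.242, 0], "delta_pos": [-0.411, 0, 0.037], "grip": 1},
  {"rotation": [0, -0.275, 0], "delta_pos": [-0.466, 0, 0.049], "grip": 1},
  {"rotation": [0, -0.308, 0], "delta_pos": [-0.521, 0, 0.063], "grip": 1},
  {"rotation": [0, -0.341, 0], "delta_pos": [-0.575, 0, 0.079], "grip": 1},
])

```text
time: 16.02
tool_pos: [516.1, -111.6, 282.2]
tcp_rot: [[0.922, -0.001, 0.388], [-0.001, -1.0, -0.001], [0.388, 0.001, -0.922]]
ft_force: [0.8, -0.9, -0.7]
width: 0.088
```

Run:
```python
from h import *
p,Q,s=cur();print(p,Q[:,2],s['width'],s['time'],s['ft_force'])
d=p-H;print(np.hypot(d[0],d[2]),np.arctan2(d[2],-d[0])-4/282)
lh=lambda th:H+[-282*np.cos(th)+4*np.sin(th),0,282*np.sin(th)+4*np.cos(th)]
show(lh(.69),fwd(33*.69),[(lh(t),fwd(33*t)) for t in np.arange(.675,.59,-.015)])
```

```text
[ 516.149 -111.586  282.163] [ 0.388 -0.001 -0.922] 0.08756719629346758 16.025 [ 0.833 -0.908 -0.689]
282.3285290134911 0.6917662653454811
[513.34  -96.5   278.344] rot [ 0.    -0.016  0.   ] pos [-0.025  0.     0.013] 
[510.675 -96.5   275.059] rot [ 0.    -0.033  0.   ] pos [-0.05   0.     0.026] 
[508.059 -96.5   271.734] rot [ 0.    -0.049  0.   ] pos [-0.075  0.     0.04 ] 
[505.493 -96.5   268.371] rot [ 0.    -0.066  0.   ] pos [-0.099  0.     0.054] 
[502.978 -96.5   264.969] rot [ 0.    -0.083  0.   ] pos [-0.123  0.     0.068] 
[500.514 -96.5   261.531] rot [ 0.    -0.099  0.   ] pos [-0.147  0.     0.083]
```

arm_command([
  {"rotation": [0, -0.016, 0], "delta_pos": [-0.025, 0, 0.013], "grip": 1},
  {"rotation": [0, -0.033, 0], "delta_pos": [-0.05, 0, 0.026], "grip": 1},
  {"rotation": [0, -0.049, 0], "delta_pos": [-0.075, 0, 0.04], "grip": 1},
  {"rotation": [0, -0.066, 0], "delta_pos": [-0.099, 0, 0.054], "grip": 1},
  {"rotation": [0, -0.083, 0], "delta_pos": [-0.123, 0, 0.068], "grip": 1},
  {"rotation": [0, -0.083, 0], "delta_pos": [-0.123, 0, 0.068], "grip": 1},
])

```text
time: 16.77
tool_pos: [503.4, -111.6, 265.6]
tcp_rot: [[0.937, -0.001, 0.348], [-0.001, -1.0, -0.001], [0.348, 0.001, -0.937]]
ft_force: [4.9, -0.8, -5.9]
width: 0.088
```

arm_command([
  {"rotation": [0, 0, 0], "delta_pos": [-0.012, 0, 0.008], "grip": 1},
  {"rotation": [0, 0, 0], "delta_pos": [-0.024, 0, 0.015], "grip": 1},
  {"rotation": [0, 0, 0], "delta_pos": [-0.024, 0, 0.015], "grip": 1},
])

```text
time: 17.15
tool_pos: [501.1, -111.6, 262.5]
tcp_rot: [[0.937, -0.001, 0.349], [-0.001, -1.0, -0.001], [0.349, 0.001, -0.937]]
ft_force: [7.6, -0.5, -5.5]
width: 0.092
```

Run:
```python
from h import *
p,Q,s=cur();print(p,Q[:,2],s['width'],s['time'],s['ft_force'])
d=p-H;print(np.hypot(d[0],d[2]),np.arctan2(d[2],-d[0])-4/282)
```

```text
[ 501.105 -111.576  262.467] [ 0.349 -0.001 -0.937] 0.09197751825543195 17.15 [ 7.616 -0.547 -5.47 ]
282.08693022115096 0.603919666927528
```

arm_command([
  {"rotation": [0, 0, 0], "delta_pos": [-0.005, 0, 0.003], "grip": 1},
  {"rotation": [0, 0, 0], "delta_pos": [-0.01, 0, 0.006], "grip": 1},
  {"rotation": [0, 0, 0], "delta_pos": [-0.01, 0, 0.006], "grip": 1},
])

```text
time: 17.52
tool_pos: [500.2, -111.6, 261.3]
tcp_rot: [[0.937, -0.001, 0.35], [-0.001, -1.0, -0.001], [0.35, 0.001, -0.937]]
ft_force: [8.1, -0.2, -6.6]
width: 0.088
```

arm_command([
  {"rotation": [0, 0, 0], "delta_pos": [-0.005, 0, 0.003], "grip": 1},
  {"rotation": [0, 0, 0], "delta_pos": [-0.01, 0, 0.006], "grip": 1},
  {"rotation": [0, 0, 0], "delta_pos": [-0.01, 0, 0.006], "grip": 1},
])

```text
time: 17.9
tool_pos: [499.3, -111.6, 260.0]
tcp_rot: [[0.937, -0.001, 0.35], [-0.001, -1.0, -0.001], [0.35, 0.001, -0.937]]
ft_force: [10.0, -0.9, -6.7]
width: 0.088
```

arm_command([
  {"rotation": [0, 0, 0], "delta_pos": [-0.004, 0, 0.007], "grip": 1},
  {"rotation": [0, 0, 0], "delta_pos": [-0.008, 0, 0.014], "grip": 1},
  {"rotation": [0, 0, 0], "delta_pos": [-0.008, 0, 0.014], "grip": 1},
])

```text
time: 18.27
tool_pos: [499.0, -111.6, 259.1]
tcp_rot: [[0.936, -0.001, 0.352], [-0.0, -1.0, -0.002], [0.352, 0.002, -0.936]]
ft_force: [3.8, 0.2, 5.8]
width: 0.088
```

Run:
```python
from h import *
import cv2
p,Q,s=cur();print(p,s['time'],s['ft_force'])
d=p-H;th=np.arctan2(d[2],-d[0])-4/282;f=s['ft_force'];print(np.hypot(d[0],d[2]),th,'tang',f[0]*np.sin(th)+f[2]*np.cos(th))
g=bot.grab_frame("side");h=bot.grab_frame("scene")
cv2.imwrite("pics/m5.png",np.hstack([cv2.resize(g[110:260,190:320],None,fx=3,fy=3),cv2.resize(h[110:260,190:320],None,fx=3,fy=3)]))
```

```text
[ 499.022 -111.632  259.119] 18.275 [3.819 0.217 5.759]
281.87185919257956 0.5899584295583845 tang 6.909591648048795
```

View pics/m5.png

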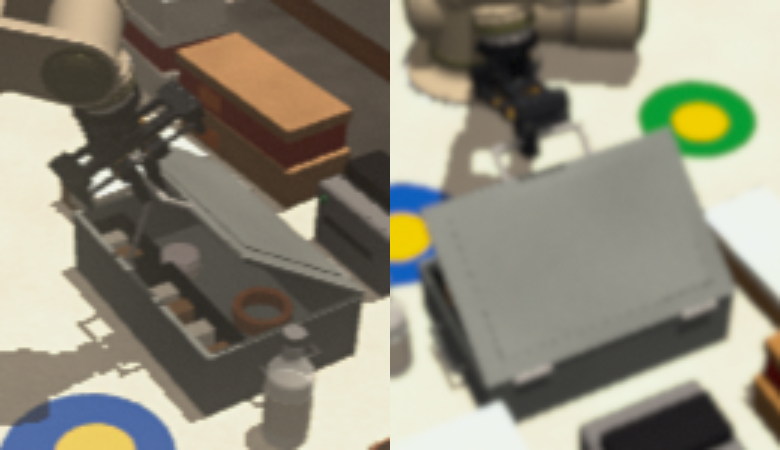

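Contact is clear: the tangential force went from about 0 to +6.9 N at θ≈0.59. The side crop shows the lid resting on the upright stay near (145,215). I'll release and back off along the tool axis.

arm_command([
  {"rotation": [0, 0, 0], "delta_pos": [0.002, 0, -0.004], "grip": 1},
  {"rotation": [0, 0, 0], "delta_pos": [0.002, 0, -0.004], "grip": 0.68},
  {"rotation": [0, 0, 0], "delta_pos": [0.002, 0, -0.004], "grip": 0.68},
  {"rotation": [0, 0, 0], "delta_pos": [0.002, 0, -0.004], "grip": 0.68},
  {"rotation": [0, 0, 0], "delta_pos": [0.002, 0, -0.06], "grip": 0.68},
  {"rotation": [0, 0, 0], "delta_pos": [0.002, 0, -0.15], "grip": 0.68},
  {"rotation": [0, 0, 0], "delta_pos": [0.002, 0, -0.35], "grip": 0.68},
  {"rotation": [0, 0, 0], "delta_pos": [0, 0, -0.7], "grip": 0.68},
  {"rotation": [0, 0, 0], "delta_pos": [0, 0, -0.9], "grip": 0.68},
])

```text
time: 19.5
tool_pos: [450.3, -111.3, 387.7]
tcp_rot: [[0.936, -0.001, 0.352], [0.0, -1.0, -0.004], [0.352, 0.003, -0.936]]
ft_force: [0.8, 0.1, -0.1]
width: 0.32
```

arm_command([
  {"rotation": [0, 0, 0], "delta_pos": [-0.5, 0, -0.2], "grip": 0.68},
  {"rotation": [0, 0, 0], "delta_pos": [-0.7, 0, -0.2], "grip": 0.68},
  {"rotation": [0, 0, 0], "delta_pos": [-0.7, 0, -0.2], "grip": 0.68},
  {"rotation": [0, 0, 0], "delta_pos": [-0.7, 0, -0.2], "grip": 0.68},
])

```text
time: 20.0
tool_pos: [342.6, -111.5, 376.7]
tcp_rot: [[0.937, -0.001, 0.35], [-0.001, -1.0, -0.003], [0.35, 0.002, -0.937]]
ft_force: [-0.1, -0.0, -0.5]
width: 0.324
```

Run:
```python
from h import *
import cv2
p,Q,s=cur();print(p,s['time'],s['ft_force'],s['qd'])
lh=lambda th:H+[-282*np.cos(th)+4*np.sin(th),0,282*np.sin(th)+4*np.cos(th)]
ims=[]
for n in("side","scene"):
  g=bot.grab_frame(n);c=bot.get_calibration(n)
  for th in(.55,.6,.65):
    u=proj(c,lh(th)+[[0,-60,0],[0,60,0]]);print(n,th,(u-[190,110]).ravel()*3)
  ims.append(cv2.resize(g[110:260,190:320],None,fx=3,fy=3))
cv2.imwrite("pics/m6.png",np.hstack(ims))
```

```text
[ 342.573 -111.47   376.665] 20.0 [-0.136 -0.041 -0.521] [ 1.203  1.414 -0.486  0.104 -0.279 -0.096]
side 0.55 [158.132 209.048 110.641 162.164]
side 0.6 [163.761 199.286 115.862 152.793]
side 0.65 [169.823 189.617 121.508 143.526]
scene 0.55 [101.724 151.622 184.422 124.916]
scene 0.6 [103.686 148.554 187.023 121.698]
scene 0.65 [105.877 145.94  189.862 118.92 ]
```

View pics/m6.png

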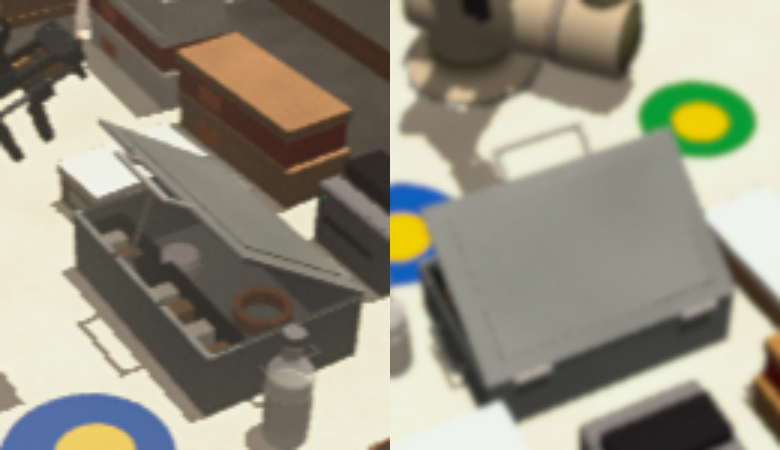

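The side crop shows the handle ends at about (165,199) and (116,153), which is θ≈0.60. The lid stands on the stay, whose tip is at (152,195), and the gripper is clear. The tape, tin and sprayer are where they were. I'm handing in.

```bash
python3 -c "
from workcell import bot
print(bot.finish_job())"
```

```text
the job is handed in; nothing more can be done
None
```

The job is done and handed in at about 20 s of robot time, with the lid standing half open on the raised stay and the gripper clear of everything.

- **What I did:** I opened the lid by its handle to the hard stop (reading about 1.0) and released it. I then gripped the stay and swung it to its stop, where it read 1.22. Back on the handle, I lowered the lid slowly until I felt it rest on the stay: the force there rose from about 0 to +7 N. Then I let go and backed away.
- **Last checks:** After release, the handle in the side view sits where a lid angle of about 0.60 predicts, and the wrist force is about 0. The tape, tin and sprayer look unmoved. The shoebox looks unmoved as far as it shows in the close-up. I did not check the brush, mug or hammer after the move, but the arm never went near them.
- **Disagreements:**
  - The first camera fit put the hinge about 2–3 mm too far back. I corrected it from the forces and from where the handle was when gripped.
  - The arm's own reading at lid contact was 0.59, against about 0.60 in the pictures.
  - Pressing the stay against its stop read about 63 N at the wrist. That is under the 120 N limit but more than needed.

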